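# Put a centrifuge bucket on the balance by its bail

## Task

The loaded centrifuge bucket has to be weighed before the run: swing its folded wire bail upright while the bucket is still in its ring stand, then lift the bucket straight up out of the stand by the bail and set it down gently and upright in the middle of the balance's round steel pan, and let go. Keep the bucket upright all the way so that the tubes do not spill, and leave the two sample cups and the little oil bottle where they are.

Things in the scene. Friction and masses are not known exactly. Their poses are not given: they have to be found in the camera images.
- stand: Loading stand, fixed: grey base plate 126 x 126 mm, three thin posts, and a steel seat ring (outer radius 56, hole radius 39.5, top 85 mm above the worktop) on which the bucket's collar rests. Origin on the worktop under the ring's centre. The bucket's wall has about 2.5 mm of play in the ring; its underside, 27 mm above the worktop at the start, must rise 60 mm to come out.
- bucket: Round aluminium centrifuge bucket, loose, 0.4 to 0.6 kg, with four capped tubes fixed in it. Origin: centre of its flat underside (radius 32); z is its axis, up. Wall radius 37; collar radius 45, from 58 to 65 mm above the underside; rim (radius 38) at 96, tube caps up to 113. The bail's pivots are 88 mm above the underside, on its y axis; the bail is folded toward its -x.
- bail: The bucket's U-shaped steel wire bail. Origin: mid pivot axis, 88 mm above the bucket's underside; y is the hinge axis, -x points to the crossbar 78 mm away; side wires at 46.5 mm. Starts folded on the bucket's -x side, level or up to 25 degrees above; swings over to level on the far side. Slightly stiff (0.03 N m): stays where left, and the hanging bucket levels itself to about 10 degrees.
- bail_grip (a point): Centre of the bail's black grip sleeve (round, 12 mm diameter, 54 mm long, along the bail's y axis), 78 mm from the pivot axis. With the bail upright it is 166 mm above the bucket's underside and 53 mm above the tube caps; folded level it is 40 mm out from the bucket's wall and 30 mm above the top of the stand's ring.
- balance: White and grey top-pan balance, fixed to the worktop, 205 x 165 mm, housing 52 mm high, green display at its front. Origin on the worktop under its centre; its -x side is the front with the display.
- pan_center (a point): Centre of the top face of the balance's flat round steel pan (radius 60, top 66 mm above the worktop), 25 mm behind the balance's centre.
- red_cup: Bystander: sample cup with a red lid, 64 mm diameter, 66 mm high, loose. Origin: centre of its underside.
- green_cup: Bystander: sample cup with a green lid, 64 mm diameter, 66 mm high, loose. Origin: centre of its underside.
- oil_bottle: Bystander: small brown bottle with a black cap, 30 mm diameter, 62 mm high, loose. Origin: centre of its underside.

How it is judged:
By the outcome, as a careful person would: the job done as asked, in the order asked, and still so for the second after the job is handed in, with the robot touching nothing.
It also fails if it takes over 51 s, if anything falls off the work surface, if the arm or the gripper's body presses on something with over 40 N, if the wrist force passes 120 N, or if a joint passes its speed limit or range.

## Robot

A 6-joint arm with a two-finger parallel gripper is mounted at the origin on a cart in front of the work surface, level with it; the furniture and walls round the work are solid. World frame = base frame: x ahead of the robot, y to its left, z up, the work surface at z = 0. Lengths are in m, angles in rad, forces in N, time in s.
With the tool pointing down it reaches from about 0.425 to 0.95 m from the base axis. Payload 3.5 kg.
Tool frame: the origin (TCP) lies on the centre line of the jaws, within the pads' length; the fingertips stand 17 mm ahead of it and the grasp point (between the pads) lies 2 mm behind it; z points along the fingers, y is the line along which they close (so a half turn about z gives the same grasp; the last joint's range is limited). The gripper opens to 85 mm and grips with 20 to 120 N. Pads are 22 mm wide; open, the fingers measure 114 mm over their backs; the gripper's body (76 mm by 85 mm) begins 54 mm behind the grasp point. The pads swing forward as they close: fully open they stand 13 mm farther back than shut.
Start: joints at [-1.336, 0.286, 1.577, -0, 1.279, -0.15], TCP at [0.253, -0.626, 0.248] pointing down, gripper open.
Joint ranges: [-2.77, 2.77], [-0.9, 2.22], [0.21, 2.48], [-1.53, 4.67], [0.24, 2.81], [-2.84, 2.84]. Speed limits (rad/s): [2.79, 2.79, 3.14, 3.14, 3.14, 3.14].

## Interface

Orientations are given as a unit quaternion [x, y, z, w].
In Python, from plant import ctrl gives the robot as it stands. The module is installed in compiled form; this text tells all that it offers.
- The arm moves only by the tool drive_tool, never from a script. Its argument "moves" is a list of rows, each a list of 3 entries, a list of its own where there are three numbers: the turn, a rotation vector about the tool's x, y, z in rad, then the shift along the tool's x, y, z in m, then the finger opening in m, from 0 to 0.0854. A call has 1 to 5 rows; each row shifts and turns the commanded pose from where the row before left it, along the tool's axes as they then stand; what a row does not reach is not made up. A row lasts 1/8 s, in which the tool goes at most 62.5 mm and 10.7 degrees, less where a joint would pass 70% of its speed; a pose out of reach is approached as far as the arm can. A call with a gripper value outside its range is refused whole. The fingers move at their own pace and stop on an object; "grip_force" is the grip in N (left out, the last holds). Time passes only in rows, so rows that do not move let the fingers close. It gives the time, the measured TCP pose, the force, the opening and the grip force at its end, in the units of the state.
- ctrl.get_state(): the state, without advancing time (a new reading comes with each control period).
- ctrl.read_camera(name): name is "scene" or "top"; returns a dict with "image" (480x640x3 uint8, red, green, blue), "fx", "fy", "cx", "cy" (pixels), "R" (3x3) and "t" (3): a world point X has camera coordinates R X + t. Camera axes: x right, y down, z forward; pixel columns grow to the right and rows downward; lengths in m; the calibration is good to about 2 mm. A picture is of the moment at which its call begins. There is no depth.
- ctrl.sign_off(): hands the job in; it is judged then, once.
The state is a dict: "time": time; "qpos": joint angles; "dq": joint speeds; "joint_efforts": joint torques, N m; "eef_pos": TCP position; "tcp_rot": TCP orientation; "contact_force": force on the tool from outside, world axes, zero at the start; "wrist_torque": the same for the moment, N m; "opening": opening from 0.0 (shut) to 1.0 (fully open); "finger_force": force on a finger pad.
Only numpy, scipy, OpenCV 4.12 (cv2) and the standard library are available. Lean on these libraries where they do the work, as an engineer would, in place of code of your own. Each camera call takes 0.05 s, during which the arm holds its last target. There are 200 camera calls.

## Working session

There is one attempt and no reset: what is moved stays moved. The work goes in short steps, Python scripts to look and compute and a tool call to move; the robot and the scene stay as the last step left them, time stands still between calls to the robot, and variables do not carry over. Pictures are saved under pics/ and viewed, at most 10 in all, crops included, and the job is handed in when it is done.

Besides the shell and the picture viewer there is one more tool, called after "Emit:" as name(argument=value, ...) on one line, values as JSON. drive_tool: Moves the arm, as the interface text tells. Its arguments: {"type":"object","properties":{"moves":{"type":"array","items":{"type":"array"}},"grip_force":{"type":"number"}},"required":["moves"]}

```bash
mkdir -p pics
cat > h.py <<'E'
import numpy as np, cv2, pickle
from plant import ctrl
def snap(n,tag):
    c=ctrl.read_camera(n); pickle.dump(c,open(f'pics/{tag}.pkl','wb'))
    cv2.imwrite(f'pics/{tag}.png',cv2.cvtColor(np.asarray(c['image']),cv2.COLOR_RGB2BGR)); return c
def load(tag): return pickle.load(open(f'pics/{tag}.pkl','rb'))
def ray(c,u,v):
    R=np.array(c['R']);t=np.array(c['t'])
    d=R.T@np.array([(u-c['cx'])/c['fx'],(v-c['cy'])/c['fy'],1]); return -R.T@t,d
def onz(c,u,v,z):
    o,d=ray(c,u,v); return o+d*(z-o[2])/d[2]
def proj(c,X):
    p=np.array(c['R'])@np.array(X)+np.array(c['t']); return c['fx']*p[0]/p[2]+c['cx'],c['fy']*p[1]/p[2]+c['cy']
E
python3 - <<'E'
from h import *
for n in('scene','top'):
    c=snap(n,n+'0'); print(n,c['fx'],c['cx'],c['cy'],ray(c,320,240))
s=ctrl.get_state(); print(s)
E
```

```text
scene 538.2621930942317 324.9779903553998 234.5519033322869 (array([ 0.30752659, -0.53884564,  0.82380255]), array([ 0.26968504,  0.63341936, -0.72542255]))
top 436.1019642421682 314.81082104739886 235.02993381849137 (array([0.46316409, 0.0791568 , 0.93295333]), array([ 0.1671686 ,  0.01938817, -0.98587536]))
{'time': 0.1, 'qpos': array([-1.33600181e+00,  2.87090002e-01,  1.57802847e+00, -1.60783041e-05,
        1.27858741e+00, -1.50015485e-01]), 'dq': array([-3.96051626e-04, -1.14313526e-03, -3.48067966e-03, -7.85746069e-04,
       -3.31186649e-05, -1.34044525e-03]), 'joint_efforts': array([ 3.34565575e-04, -4.07295799e+01, -2.93700975e+01, -1.37518327e-04,
        3.41983963e-03,  2.54076909e-06]), 'eef_pos': array([ 0.25326756, -0.6250862 ,  0.24707799]), 'tcp_rot': array([ 9.81546197e-01,  1.91222242e-01, -5.24648597e-05, -1.05533658e-03]), 'contact_force': array([-0.64687178, -0.22629937,  0.283244  ]), 'wrist_torque': array([-0.02152506, -0.01781033, -0.01115366]), 'finger_force': 0.0, 'opening': 0.9997037368388477}
```

View pics/scene0.png

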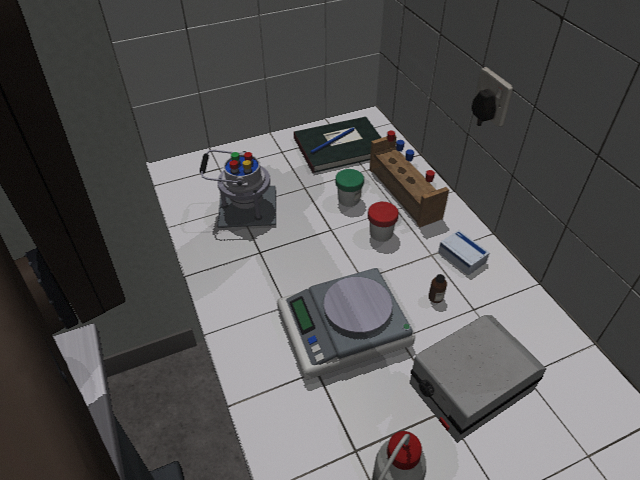

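View pics/top0.png

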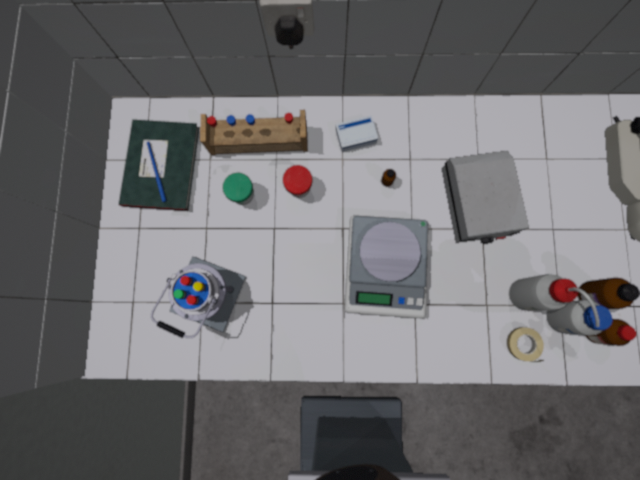

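The top view shows the bucket at about (193,290), its black sleeve at (170,328) and the pan at (390,251). In the scene view the sleeve is at (205,162). I'll zoom in on the bucket in both views.

Run:
```python
from h import *
a=cv2.imread('pics/scene0.png')[135:235,180:300]; b=cv2.imread('pics/top0.png')[245:345,140:260]
o=np.vstack([cv2.resize(a,None,fx=3,fy=3,interpolation=2),cv2.resize(b,None,fx=3,fy=3,interpolation=2)])
cv2.imwrite('pics/crop0.png',np.hstack([o[:300],o[300:]]))
# pan & masks
for tag in('scene0','top0'):
    c=load(tag); im=c['image']; hsv=cv2.cvtColor(im,cv2.COLOR_RGB2HSV)
    g=cv2.cvtColor(im,cv2.COLOR_RGB2GRAY)
    dark=(g<28).astype(np.uint8)
    x0,y0,x1,y1=(195,145,215,180) if tag[0]=='s' else (150,315,192,342)
    ys,xs=np.nonzero(dark[y0:y1,x0:x1]); P=np.c_[xs+x0,ys+y0].astype(np.float32)
    print(tag,'sleeve',len(P),P.mean(0),cv2.minAreaRect(P))
    # pan: lighter than deck
    x0,y0,x1,y1=(310,265,400,345) if tag[0]=='s' else (352,215,428,290)
    sub=g[y0:y1,x0:x1]; th,m=cv2.threshold(cv2.GaussianBlur(sub,(3,3),0),0,255,cv2.THRESH_OTSU)
    cs,_=cv2.findContours(m,0,1); cs=sorted(cs,key=cv2.contourArea)[-2:]
    for k in cs:
        if len(k)>5:
            e=cv2.fitEllipse(cv2.convexHull(k)); u,v=e[0][0]+x0,e[0][1]+y0
            print('pan',th,u,v,e[1],onz(c,u,v,.066), cv2.contourArea(k))
    for nm,lo,hi in(('green',50,80),('red',0,6)):
        pass
```

```text
scene0 sleeve 81 [203.88889 163.03703] ((203.9117889404297, 162.8529510498047), (4.6081767082214355, 18.19017219543457), 14.03624439239502)
pan 107.0 373.5066833496094 282.2788028717041 (42.429195404052734, 146.78726196289062) [ 0.63558117 -0.01274009  0.066     ] 1232.5
pan 107.0 357.7328338623047 303.57673263549805 (54.26568603515625, 67.44097137451172) [ 0.58845468 -0.04391299  0.066     ] 2804.5
top0 sleeve 42 [173.7619 329.7857] ((171.2445526123047, 329.0474548339844), (23.68158721923828, 2.8997857570648193), 25.016895294189453)
pan 122.0 400.61159896850586 216.43145871162415 (7.428308963775635, 89.3803939819336) [ 0.65915985 -0.06670836  0.066     ] 170.0
pan 122.0 389.4742889404297 250.25169372558594 (58.466217041015625, 59.51683807373047) [ 0.58989693 -0.04276726  0.066     ] 2666.0
```

View pics/crop0.png

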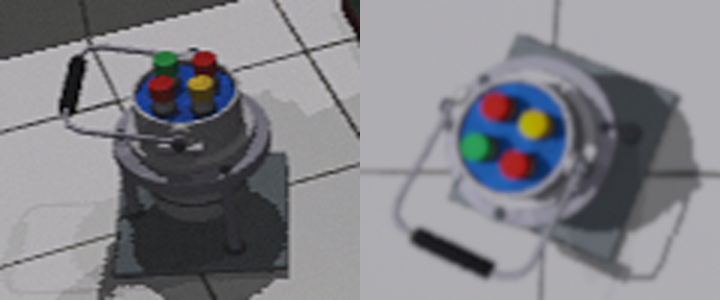

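The crop shows the sleeve at top-view (171,329.5) and scene-view (204,163). The bail pivots are at top-view (169,280) and (216,297), and the blue tube deck is centred near (191,291).

Run:
```python
from h import *
T=load('top0');S=load('scene0')
def tri(p,q):
    o1,d1=ray(T,*p);o2,d2=ray(S,*q)
    s,_,_,_=np.linalg.lstsq(np.c_[d1,-d2],o2-o1,rcond=None); A=o1+d1*s[0];B=o2+d2*s[1]
    return (A+B)/2,np.linalg.norm(A-B)
g,e=tri((170.9,329.3),(204.1,163)); print('grip',g,e)
for a in((157.3,323.3),(184.3,335.7)): print('end',onz(T,*a,g[2]))
p1=onz(T,169,280,.115);p2=onz(T,216,296.7,.115);print('piv',p1,p2,(p1+p2)/2,np.linalg.norm(p1-p2))
for c,(x0,y0,x1,y1) in((T,(165,265,215,315)),(S,(215,145,270,185))):
    h=cv2.cvtColor(c['image'],cv2.COLOR_RGB2HSV)[y0:y1,x0:x1]
    m=((h[...,1]>120)&(h[...,2]>50)).astype(np.uint8); k=max(cv2.findContours(m,0,1)[0],key=cv2.contourArea)
    el=cv2.fitEllipse(cv2.convexHull(k)); u,v=el[0][0]+x0,el[0][1]+y0; print('blue',u,v,el[1],[onz(c,u,v,z) for z in(.11,.123)])
    for nm,lo,hi in(('green',45,85),('yellow',20,35)):
        mm=((h[...,0]>lo)&(h[...,0]<hi)&(h[...,1]>120)).astype(np.uint8);ys,xs=np.nonzero(mm);print(nm,xs.mean()+x0,ys.mean()+y0,onz(c,xs.mean()+x0,ys.mean()+y0,.137))
# plate corners from crop
for q in((523,37),(678,97),(612,262)): print('plate',onz(T,140+(q[0]-360)/3,245+q[1]/3,.005))
for nm,lo,hi,col in(('green_cup',45,85,(220,170,258,206)),('red_cup',0,8,(280,162,316,198))):
    x0,y0,x1,y1=col;h=cv2.cvtColor(T['image'],cv2.COLOR_RGB2HSV)[y0:y1,x0:x1]
    ys,xs=np.nonzero((h[...,0]>=lo)&(h[...,0]<hi)&(h[...,1]>130));print(nm,onz(T,xs.mean()+x0,ys.mean()+y0,.066))
```

```text
grip [0.43403364 0.36521301 0.12938081] 0.0010108775524280437
end [0.44400954 0.39117877 0.12938081]
end [0.42243413 0.340011   0.12938081]
piv [0.52410038 0.38032611 0.115     ] [0.49349544 0.28924579 0.115     ] [0.50879791 0.33478595 0.115     ] 0.09608479280481863
blue 190.55916595458984 290.4726028442383 (33.99307632446289, 36.256072998046875) [array([0.50498219, 0.3395842 , 0.11      ]), array([0.5043216 , 0.33547029, 0.123     ])]
green 178.43835616438355 293.56164383561645 [0.49784009 0.35307095 0.137     ]
yellow 198.125 286.0416666666667 [0.51177106 0.31753822 0.137     ]
blue 245.0084991455078 164.1850414276123 (20.377351760864258, 29.224031448364258) [array([0.51607474, 0.35126715, 0.11      ]), array([0.51227659, 0.33505613, 0.123     ])]
green 234.84615384615384 155.75 [0.49758648 0.35274037 0.137     ]
yellow 246.79310344827587 164.1206896551724 [0.51156992 0.31632558 0.137     ]
plate [0.58151884 0.36885593 0.005     ]
plate [0.53904729 0.25497294 0.005     ]
plate [0.42385206 0.29698117 0.005     ]
green_cup [0.72051775 0.26807002 0.066     ]
red_cup [0.73548383 0.14507558 0.066     ]
```

```bash
cat >> h.py <<'E'
from scipy.spatial.transform import Rotation as Ro
YAW=67.1; C=np.array([.505,.335]); hx=np.array([np.cos(np.radians(YAW)),np.sin(np.radians(YAW)),0]); inn=np.array([hx[1],-hx[0],0]) # inward = +bucket x
def Rt(tilt):  # tool rotation: x along h, z down tilted toward inward by tilt deg
    t=np.radians(tilt); z=np.sin(t)*inn+np.array([0,0,-np.cos(t)]); return Ro.from_matrix(np.c_[hx,np.cross(z,hx),z])
def cur():
    s=ctrl.get_state(); return np.array(s['eef_pos']),Ro.from_quat(s['tcp_rot']),s
def plan(wps,p=None,R=None,op=.0854):
    """wps: list of (pos,Rot,n rows)"""
    if p is None: p,R,s=cur(); print('t',s['time'],'p',p.round(4),'F',s['contact_force'].round(1),'op',round(s['opening'],3))
    for P,T,n in wps:
        P=np.array(P); rows=[]
        for i in range(n):
            k=n-i; tv=np.round((R.inv()*T).as_rotvec()/k,3); sh=np.round(R.inv().apply(P-p)/k,4)
            if np.linalg.norm(tv)>.186 or np.linalg.norm(sh)>.0625: print('TOO FAST',tv,sh)
            rows.append([tv.tolist(),sh.tolist(),op]); p=p+R.apply(sh); R=R*Ro.from_rotvec(tv)
        print(rows)
    return p,R
E
python3 - <<'E'
from h import *
p,R,s=cur()
plan([((.47,-.25,.33),R,8),((.52,.1,.33),Rt(0),7),((.39,.385,.24),Rt(45),8)])
E
```

```text
t 0.1 p [ 0.2533 -0.6251  0.2471] F [-0.6 -0.2  0.3] op 1.0
[[[0.0, 0.0, 0.0], [0.0427, -0.0333, -0.0103], 0.0854], [[0.0, 0.0, 0.0], [0.0427, -0.0333, -0.0103], 0.0854], [[0.0, 0.0, 0.0], [0.0427, -0.0333, -0.0103], 0.0854], [[0.0, 0.0, 0.0], [0.0427, -0.0333, -0.0103], 0.0854], [[0.0, 0.0, 0.0], [0.0427, -0.0333, -0.0103], 0.0854], [[0.0, 0.0, 0.0], [0.0427, -0.0333, -0.0103], 0.0854], [[0.0, 0.0, 0.0], [0.0428, -0.0333, -0.0102], 0.0854], [[0.0, 0.0, 0.0], [0.0427, -0.0334, -0.0103], 0.0854]]
[[[-0.0, -0.0, -0.112], [0.0254, -0.0437, 0.0001], 0.0854], [[-0.0, -0.0, -0.112], [0.0301, -0.0405, 0.0001], 0.0854], [[-0.0, -0.0, -0.112], [0.0345, -0.0369, 0.0001], 0.0854], [[-0.0, -0.0, -0.113], [0.0384, -0.0329, 0.0001], 0.0854], [[-0.001, -0.0, -0.112], [0.0418, -0.0283, 0.0001], 0.0854], [[-0.0, -0.001, -0.113], [0.0447, -0.0235, 0.0001], 0.0854], [[-0.0, -0.0, -0.112], [0.0471, -0.0182, 0.0], 0.0854]]
[[[-0.098, -0.0, -0.0], [0.0265, -0.0288, 0.0113], 0.0854], [[-0.098, -0.0, -0.0], [0.0265, -0.0298, 0.0084], 0.0854], [[-0.098, -0.0, -0.0], [0.0265, -0.0305, 0.0054], 0.0854], [[-0.098, -0.0, -0.0], [0.0265, -0.0309, 0.0024], 0.0854], [[-0.098, -0.0, -0.0], [0.0265, -0.031, -0.0006], 0.0854], [[-0.099, -0.0, -0.0], [0.0264, -0.0307, -0.0036], 0.0854], [[-0.098, -0.0, -0.0], [0.0265, -0.0303, -0.0066], 0.0854], [[-0.099, -0.0, -0.001], [0.0264, -0.0294, -0.0096], 0.0854]]
```

Emit:
drive_tool(moves=[[[0,0,0],[0.043,-0.033,-0.01],0.0854],[[0,0,0],[0.043,-0.033,-0.01],0.0854],[[0,0,0],[0.043,-0.033,-0.01],0.0854],[[0,0,0],[0.043,-0.033,-0.01],0.0854]])

```text
time: 0.6
eef_pos: [0.3638, -0.4369, 0.288]
tcp_rot: [0.982, 0.191, -0.0, -0.0]
contact_force: [0.7, 0.3, 0.0]
opening: 0.998
finger_force: 0.0
```

Emit:
drive_tool(moves=[[[0,0,0],[0.043,-0.033,-0.01],0.0854],[[0,0,0],[0.043,-0.033,-0.01],0.0854],[[0,0,0],[0.043,-0.033,-0.01],0.0854],[[0,0,0],[0.043,-0.033,-0.01],0.0854]])

```text
time: 1.1
eef_pos: [0.4736, -0.25, 0.3282]
tcp_rot: [0.982, 0.191, -0.0, -0.0]
contact_force: [-0.2, -0.1, 0.8]
opening: 1.003
finger_force: 0.0
```

Emit:
drive_tool(moves=[[[0,0,-0.112],[0.025,-0.044,0],0.0854],[[0,0,-0.112],[0.03,-0.041,0],0.0854],[[0,0,-0.112],[0.035,-0.037,0],0.0854],[[0,0,-0.112],[0.038,-0.033,0],0.0854]])

```text
time: 1.6
eef_pos: [0.5007, -0.0493, 0.3278]
tcp_rot: [0.914, 0.406, -0.0, -0.0]
contact_force: [0.9, -0.2, 0.8]
opening: 0.994
finger_force: 0.0
```

Emit:
drive_tool(moves=[[[0,0,-0.112],[0.042,-0.028,0],0.07],[[0,0,-0.112],[0.045,-0.024,0],0.06],[[0,0,-0.112],[0.047,-0.018,0],0.05]])

```text
time: 1.98
eef_pos: [0.5226, 0.1009, 0.3279]
tcp_rot: [0.833, 0.553, -0.0, -0.0]
contact_force: [0.7, -1.2, -0.3]
opening: 0.583
finger_force: 0.0
```

Emit:
drive_tool(moves=[[[-0.098,0,0],[0.026,-0.029,0.011],0.045],[[-0.098,0,0],[0.026,-0.03,0.008],0.045],[[-0.098,0,0],[0.026,-0.03,0.005],0.045],[[-0.098,0,0],[0.026,-0.031,0.002],0.045]])

```text
time: 2.48
eef_pos: [0.4563, 0.241, 0.2843]
tcp_rot: [0.818, 0.541, 0.109, 0.164]
contact_force: [0.1, 0.0, 0.3]
opening: 0.527
finger_force: 0.0
```

Emit:
drive_tool(moves=[[[-0.098,0,0],[0.026,-0.031,0],0.045],[[-0.098,0,0],[0.026,-0.031,-0.004],0.045],[[-0.098,0,0],[0.026,-0.03,-0.007],0.045],[[-0.098,0,0],[0.026,-0.03,-0.01],0.045]])

```text
time: 2.98
eef_pos: [0.3899, 0.3824, 0.2396]
tcp_rot: [0.77, 0.51, 0.212, 0.32]
contact_force: [0.1, -0.2, -0.3]
opening: 0.524
finger_force: 0.0
```

Run:
```python
from h import *
g=np.array([.434,.3652,.1294]); z=Rt(45).apply([0,0,1]); print(z,cur()[1].as_matrix().round(3), cur()[2]['qpos'])
p,R=plan([(g-z*.06,Rt(45),4)],op=.04); plan([(g+.003*z,Rt(45),4)],p,R,op=.04)
snap('top','top1')
```

```text
[ 0.65137645 -0.27515218 -0.70710678] [[ 0.391  0.649  0.653]
 [ 0.921 -0.276 -0.276]
 [ 0.001  0.709 -0.706]] [ 0.87992613 -0.00880983  2.05390013 -0.90333528  1.04383388  1.73927245]
t 2.975 p [0.3899 0.3824 0.2396] F [ 0.1 -0.2 -0.3] op 0.524
[[[0.001, 0.0, -0.0], [0.0003, -0.0111, 0.0128], 0.04], [[0.0, 0.0, -0.001], [0.0003, -0.0111, 0.0128], 0.04], [[0.001, 0.0, -0.0], [0.0003, -0.0111, 0.0129], 0.04], [[0.0, 0.0, -0.001], [0.0004, -0.0112, 0.0128], 0.04]]
[[[0.0, 0.0, 0.0], [-0.0, 0.0, 0.0158], 0.04], [[0.0, 0.0, 0.0], [-0.0, 0.0, 0.0157], 0.04], [[0.0, 0.0, 0.0], [-0.0, 0.0, 0.0158], 0.04], [[0.0, 0.0, 0.0], [-0.0, 0.0, 0.0157], 0.04]]
```

Emit:
drive_tool(moves=[[[0,0,0],[0,-0.011,0.013],0.04],[[0,0,0],[0,-0.011,0.013],0.04],[[0,0,0],[0,-0.011,0.013],0.04],[[0,0,0],[0,-0.0115,0.0125],0.04]])

```text
time: 3.52
eef_pos: [0.396, 0.3784, 0.1709]
tcp_rot: [0.771, 0.509, 0.21, 0.319]
contact_force: [-0.4, -0.2, -0.5]
opening: 0.471
finger_force: 0.0
```

Run:
```python
from h import *
a=snap('scene','scene2')['image'][110:235,150:300]; b=snap('top','top2')['image'][235:360,120:270]
cv2.imwrite('pics/crop2.png',cv2.resize(np.hstack([a,b])[...,::-1],None,fx=2.6,fy=2.6,interpolation=2))
print(cur()[0])
for t in('scene2','top2'): print(proj(load(t),[.434,.3652,.1294]))
```

```text
[0.39490241 0.37767032 0.16903287]
(np.float64(203.83328008611312), np.float64(163.00659090106905))
(np.float64(170.99337193194503), np.float64(329.0442386496651))
```

View pics/crop2.png

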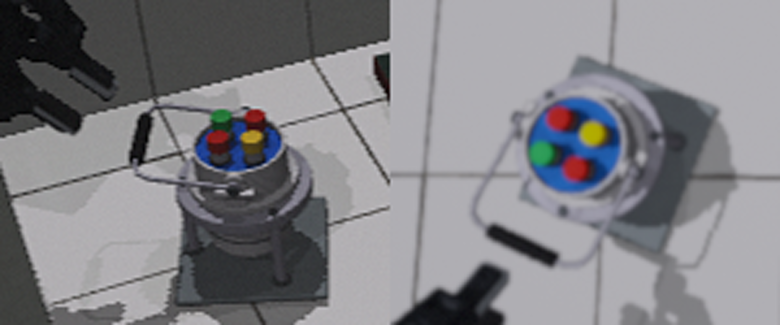

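The scene view shows the two open fingertips either side of a line to the sleeve, which is at crop (142,138). The top view shows them aimed at the sleeve's middle, at crop (522,245). Next I advance and cage it.

Emit:
drive_tool(moves=[[[0,0,0],[0.001,0,0.015],0.04],[[0,0,0],[0.001,0,0.015],0.04],[[0,0,0],[0.001,0,0.015],0.04],[[0,0,0],[0.001,0,0.015],0.024],[[0,0,0],[0,0,0],0.024]])

```text
time: 4.25
eef_pos: [0.4362, 0.3656, 0.1281]
tcp_rot: [0.771, 0.51, 0.21, 0.319]
contact_force: [-0.7, -0.3, -0.7]
opening: 0.279
finger_force: 0.0
```

Run:
```python
from h import *
p,R,s=cur(); piv=np.array([*C,.115]); g0=np.array([.434,.3652,.1294])
r=.078; N=16; wp=[]
a0=10.6;a1=92; c0=p-Rt(45).apply([0,0,.003])-(piv+r*(-inn*np.cos(np.radians(a0))+[0,0,np.sin(np.radians(a0))])); print('offset',c0)
for i in range(1,N+1):
    a=a0+(a1-a0)*i/N; tl=45*(1-i/N); Ri=Rt(tl)
    P=piv+r*(-inn*np.cos(np.radians(a))+np.array([0,0,np.sin(np.radians(a))]))+Ri.apply([0,0,.003])
    wp.append((P,Ri,1))
plan(wp,p,R,op=.024); print(p,s['contact_force'],s['opening'],s['finger_force'],P)
a=snap('scene','scene3')['image'][110:235,150:300]; b=snap('top','top3')['image'][235:360,120:270]
cv2.imwrite('pics/crop3.png',cv2.resize(np.hstack([a,b])[...,::-1],None,fx=2.6,fy=2.6,interpolation=2))
```

```text
offset [-0.00015064  0.0015835   0.00084958]
[[[0.047, 0.004, -0.001], [-0.0014, 0.0057, -0.0025], 0.024]]
[[[0.049, 0.0, -0.0], [-0.0, 0.0058, -0.0035], 0.024]]
[[[0.049, 0.0, -0.0], [-0.0, 0.006, -0.0031], 0.024]]
[[[0.049, 0.0, -0.0], [0.0, 0.0062, -0.003], 0.024]]
[[[0.049, -0.0, -0.0], [0.0, 0.0062, -0.0026], 0.024]]
[[[0.049, -0.0, -0.0], [0.0, 0.0063, -0.0025], 0.024]]
[[[0.049, -0.0, -0.0], [0.0, 0.0065, -0.0021], 0.024]]
[[[0.049, -0.0, -0.0], [0.0, 0.0065, -0.0019], 0.024]]
[[[0.05, -0.0, -0.0], [0.0, 0.0066, -0.0017], 0.024]]
[[[0.049, -0.0, -0.0], [0.0, 0.0066, -0.0013], 0.024]]
[[[0.049, -0.0, -0.0], [0.0, 0.0067, -0.0011], 0.024]]
[[[0.049, -0.0, -0.0], [0.0, 0.0067, -0.0009], 0.024]]
[[[0.049, -0.0, -0.0], [0.0, 0.0068, -0.0005], 0.024]]
[[[0.049, -0.0, -0.0], [0.0, 0.0067, -0.0003], 0.024]]
[[[0.049, -0.0, -0.0], [0.0, 0.0068, -0.0], 0.024]]
[[[0.049, -0.0, -0.0], [0.0, 0.0068, 0.0003], 0.024]]
[0.43617716 0.36559177 0.12807646] [-0.67324054 -0.28008208 -0.72876635] 0.27903620637292603 0.0 [0.50750761 0.33394074 0.18995248]
```

View pics/crop3.png

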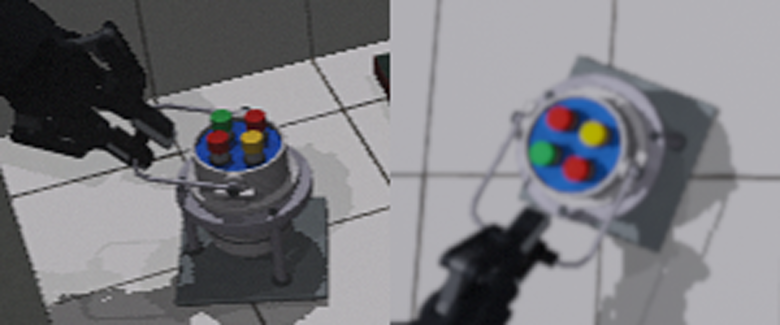

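The fingers straddle the sleeve's middle: scene crop (140,145), top crop (530,235). There is no contact force, so I swing the bail along its arc.

Emit:
drive_tool(moves=[[[0.049,0.002,0],[-0.001,0.0058,-0.003],0.024],[[0.049,0,0],[0,0.0058,-0.0033],0.024],[[0.049,0,0],[0,0.006,-0.0031],0.024],[[0.049,0,0],[0,0.0062,-0.003],0.024]])

```text
time: 4.85
eef_pos: [0.444, 0.3621, 0.1548]
tcp_rot: [0.798, 0.529, 0.16, 0.24]
contact_force: [-1.6, -0.2, -0.2]
opening: 0.283
finger_force: 0.5
```

Emit:
drive_tool(moves=[[[0.049,0,0],[0,0.0062,-0.0026],0.024],[[0.049,0,0],[0,0.0063,-0.0025],0.024],[[0.049,0,0],[0,0.0065,-0.0021],0.024],[[0.049,0,0],[0,0.0065,-0.0019],0.024]])

```text
time: 5.35
eef_pos: [0.4605, 0.3552, 0.1754]
tcp_rot: [0.818, 0.542, 0.108, 0.161]
contact_force: [-0.7, 0.4, -0.3]
opening: 0.279
finger_force: 0.4
```

Emit:
drive_tool(moves=[[[0.049,0,0],[0,0.0066,-0.0017],0.024],[[0.049,0,0],[0,0.0066,-0.0013],0.024],[[0.049,0,0],[0,0.0067,-0.0011],0.024],[[0.049,0,0],[0,0.0067,-0.0009],0.024]])

```text
time: 5.85
eef_pos: [0.4824, 0.346, 0.1886]
tcp_rot: [0.83, 0.55, 0.055, 0.08]
contact_force: [-0.7, -0.3, 0.6]
opening: 0.277
finger_force: 0.3
```

Run:
```python
from h import *
p,R,s=cur();print(p,(R.apply([0,0,1])).round(3),s['contact_force'])
a=snap('scene','scene4')['image'][90:235,150:300]; b=snap('top','top4')['image'][225:370,120:270]
cv2.imwrite('pics/crop4.png',cv2.resize(np.hstack([a,b])[...,::-1],None,fx=2.6,fy=2.6,interpolation=2))
P=np.array([*C,.193])+.003*inn-[0,0,.003]; plan([(P,Rt(0),4)],op=.024)
```

```text
[0.48237548 0.34597804 0.18855645] [ 0.179 -0.073 -0.981] [-0.6585104  -0.25860462  0.59319938]
t 5.95 p [0.4837 0.3456 0.1891] F [-1.1 -0.   0.5] op 0.282
[[[0.049, -0.001, -0.001], [-0.0004, 0.0066, 0.0011], 0.024], [[0.05, -0.001, -0.0], [-0.0003, 0.0066, 0.0007], 0.024], [[0.049, -0.0, -0.001], [-0.0004, 0.0067, 0.0004], 0.024], [[0.05, -0.001, -0.0], [-0.0003, 0.0067, 0.0001], 0.024]]
```

View pics/crop4.png

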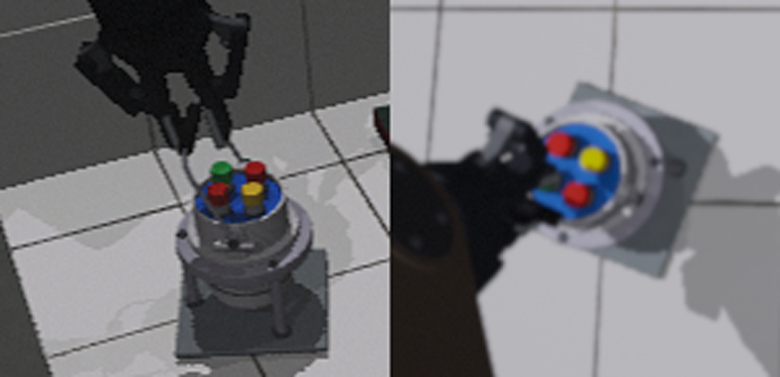

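The wires now rise to the jaws, at scene crop (185,155) and (235,150), and the bucket is still seated. I finish the swing, then grip.

Emit:
drive_tool(moves=[[[0.049,0,0],[0,0.0066,0.001],0.024],[[0.05,0,0],[0,0.0066,0.0007],0.024],[[0.049,0,0],[0,0.0067,0.0004],0.024],[[0.05,0,0],[0,0.006,0],0.024]])

```text
time: 6.45
eef_pos: [0.506, 0.3358, 0.189]
tcp_rot: [0.833, 0.553, -0.0, -0.002]
contact_force: [-1.2, -0.1, -0.5]
opening: 0.282
finger_force: 0.2
```

Emit:
drive_tool(moves=[[[0,0,0],[0,0,0],0.018],[[0,0,0],[0,0,0],0.012],[[0,0,0],[0,0,0],0.005],[[0,0,0],[0,0,0],0.005]], grip_force=50)

```text
time: 6.95
eef_pos: [0.5061, 0.3357, 0.1888]
tcp_rot: [0.834, 0.552, 0.0, -0.001]
contact_force: [0.1, -0.8, 0.7]
opening: 0.123
finger_force: 48.7
```

Run:
```python
from h import *
p,R,s=cur();print(s['time'],p,(R.apply([0,0,1])).round(3),s['contact_force'],s['wrist_torque'],s['opening'],s['finger_force'])
a=snap('scene','scene5')['image'][90:235,150:300]; b=snap('top','top5')['image'][225:370,120:270]
cv2.imwrite('pics/crop5.png',cv2.resize(np.hstack([a,b])[...,::-1],None,fx=2.6,fy=2.6,interpolation=2))
```

```text
6.95 [0.50605581 0.33566054 0.18882123] [-0.001  0.002 -1.   ] [ 0.05584065 -0.81472368  0.65905356] [0.05841214 0.05037247 0.00424675] 0.12318953592563994 48.67490887641907
```

View pics/crop5.png

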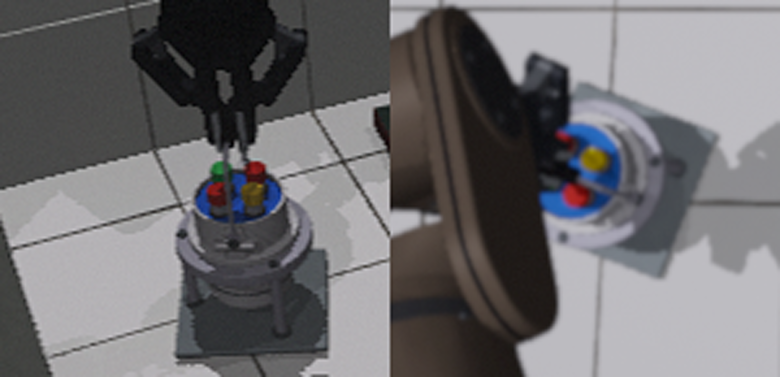

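The bail is upright and its sleeve is gripped (opening about 10.5 mm, 49 N), with the wires vertical at scene crop (232,160–240). Now lift.

Emit:
drive_tool(moves=[[[0,0,0],[0,0,-0.003],0.005],[[0,0,0],[0,0,-0.004],0.005],[[0,0,0],[0,0,-0.005],0.005],[[0,0,0],[0,0,-0.008],0.005],[[0,0,0],[0,0,-0.008],0.005]])

```text
time: 7.68
eef_pos: [0.5067, 0.3354, 0.2175]
tcp_rot: [0.834, 0.552, 0.0, -0.001]
contact_force: [-0.2, 0.3, -3.7]
opening: 0.12
finger_force: 48.6
```

Emit:
drive_tool(moves=[[[0,0,0],[0,0,-0.01],0.005],[[0,0,0],[0,0,-0.01],0.005],[[0,0,0],[0,0,-0.01],0.005],[[0,0,0],[0,0,-0.01],0.005],[[0,0,0],[0,0,-0.01],0.005]])

```text
time: 8.3
eef_pos: [0.5066, 0.3353, 0.2675]
tcp_rot: [0.834, 0.552, 0.0, -0.001]
contact_force: [0.4, 0.6, -3.6]
opening: 0.119
finger_force: 48.6
```

Emit:
drive_tool(moves=[[[0,0,0],[0,0,-0.01],0.005],[[0,0,0],[0,0,-0.01],0.005],[[0,0,0],[0,0,-0.008],0.005],[[0,0,0],[0,0,-0.004],0.005],[[0,0,0],[0,0,0],0.005]])

```text
time: 8.93
eef_pos: [0.5068, 0.3352, 0.2991]
tcp_rot: [0.834, 0.552, 0.0, -0.001]
contact_force: [-0.3, -0.1, -5.1]
opening: 0.12
finger_force: 48.7
```

Run:
```python
from h import *
p,R,s=cur();print(s['time'],p,(R.apply([0,0,1])).round(3),s['contact_force'],s['wrist_torque'],s['opening'],s['finger_force'])
a=snap('scene','scene6')['image'][60:235,140:320]
cv2.imwrite('pics/crop6.png',cv2.resize(a[...,::-1],None,fx=3,fy=3,interpolation=2))
```

```text
8.925 [0.50675984 0.33521153 0.29911523] [-0.001  0.002 -1.   ] [-0.34644501 -0.05514956 -5.1450264 ] [-0.00151167  0.05459238 -0.01288803] 0.1197650174290778 48.66117596626282
```

View pics/crop6.png

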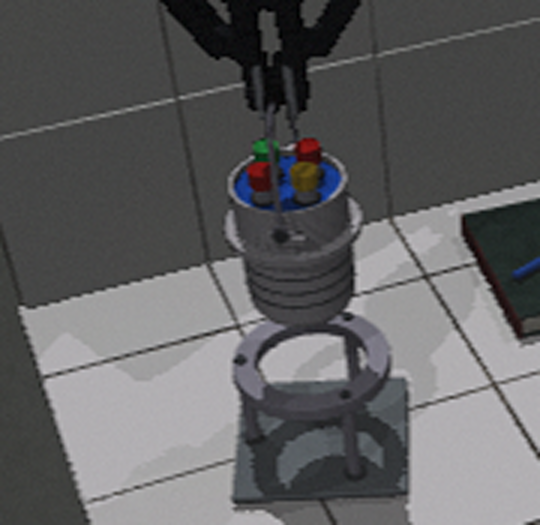

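The bucket hangs level and clear above the ring; its collar is at crop (293,235) and the ring at (312,362). I carry it smoothly to the pan.

Emit:
drive_tool(moves=[[[0,0,0],[-0.0065,0.0046,0],0.005],[[0,0,0],[-0.0131,0.0092,0],0.005],[[0,0,0],[-0.0196,0.0138,0],0.005],[[0,0,0],[-0.0239,0.0168,0],0.005],[[0,0,0],[-0.0239,0.0168,0],0.005]])

```text
time: 9.6
eef_pos: [0.5293, 0.2292, 0.2984]
tcp_rot: [0.834, 0.552, -0.0, -0.001]
contact_force: [-0.1, -0.4, -4.6]
opening: 0.118
finger_force: 48.6
```

Emit:
drive_tool(moves=[[[0,0,0],[-0.0239,0.0168,0],0.005],[[0,0,0],[-0.0239,0.0168,0],0.005],[[0,0,0],[-0.0239,0.0168,0],0.005],[[0,0,0],[-0.0239,0.0168,0],0.005],[[0,0,0],[-0.0239,0.0168,0],0.005]])

```text
time: 10.22
eef_pos: [0.5597, 0.0863, 0.2981]
tcp_rot: [0.834, 0.552, -0.0, -0.001]
contact_force: [-0.2, 0.5, -4.8]
opening: 0.119
finger_force: 48.6
```

Emit:
drive_tool(moves=[[[0,0,0],[-0.0239,0.0168,0],0.005],[[0,0,0],[-0.0239,0.0168,0],0.005],[[0,0,0],[-0.0239,0.0168,0],0.005],[[0,0,0],[-0.0196,0.0138,0],0.005],[[0,0,0],[-0.0131,0.0092,0],0.005]])

```text
time: 10.85
eef_pos: [0.5864, -0.0385, 0.2977]
tcp_rot: [0.834, 0.552, -0.0, -0.001]
contact_force: [0.3, 0.1, -4.5]
opening: 0.124
finger_force: 48.6
```

Emit:
drive_tool(moves=[[[0,0,0],[-0.0065,0.0046,0],0.005],[[0,0,0],[0,0,0],0.005],[[0,0,0],[0,0,0],0.005]])

```text
time: 11.22
eef_pos: [0.5883, -0.0434, 0.2979]
tcp_rot: [0.833, 0.553, 0.0, -0.002]
contact_force: [-0.0, -0.1, -5.1]
opening: 0.124
finger_force: 48.7
```

Run:
```python
from h import *
p,R,s=cur();print(s['time'],p,(R.apply([0,0,1])).round(3),s['contact_force'],s['wrist_torque'],s['opening'],s['finger_force'])
c=snap('scene','scene7')
im=c['image'][130:380,240:460]
print('expected collar-mid/underside px',proj(c,[p[0],p[1],p[2]+.004-.166+.0615]),proj(c,[p[0],p[1],p[2]+.004-.166]),proj(c,[p[0],p[1],p[2]+.004-.07]))
cv2.imwrite('pics/crop7.png',cv2.resize(im[...,::-1],None,fx=2.4,fy=2.4,interpolation=2))
c=snap('top','top7')
```

```text
11.225 [ 0.58828064 -0.04336906  0.2978571 ] [-0.002  0.003 -1.   ] [-0.01152378 -0.05149248 -5.08208677] [-0.04075986  0.07420174 -0.00566877] 0.12360806370937856 48.6549174785614
expected collar-mid/underside px (np.float64(361.0858549836127), np.float64(252.8120928546003)) (np.float64(359.3146124951788), np.float64(277.82436182666845)) (np.float64(362.16310288498056), np.float64(237.59993842935825))
```

View pics/crop7.png

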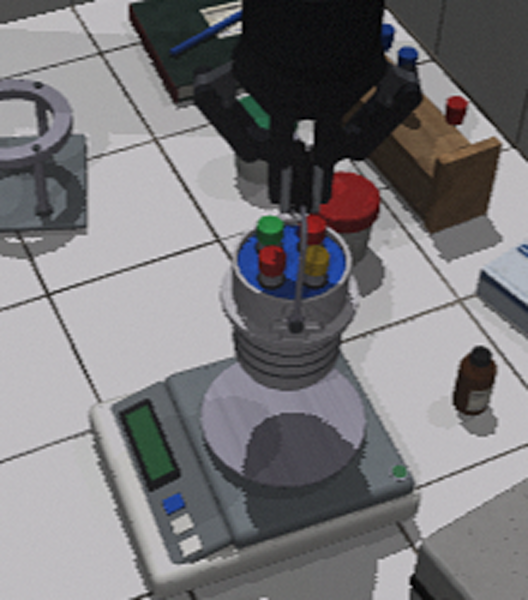

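The bucket hangs level over the pan: collar centre at crop (288,300), which is about image x 360 against an expected 361. The lowering can start.

Emit:
drive_tool(moves=[[[0,0,0],[0,0,0.006],0.005],[[0,0,0],[0,0,0.01],0.005],[[0,0,0],[0,0,0.01],0.005],[[0,0,0],[0,0,0.01],0.005],[[0,0,0],[0,0,0.01],0.005]])

```text
time: 11.95
eef_pos: [0.5882, -0.044, 0.2509]
tcp_rot: [0.834, 0.552, -0.0, -0.001]
contact_force: [0.2, -0.7, -4.9]
opening: 0.121
finger_force: 48.7
```

Emit:
drive_tool(moves=[[[0,0,0],[0,0,0.008],0.005],[[0,0,0],[0,0,0.005],0.005],[[0,0,0],[0,0,0.003],0.005],[[0,0,0],[0,0,0.002],0.005],[[0,0,0],[0,0,0.001],0.005]])

```text
time: 12.58
eef_pos: [0.5885, -0.044, 0.2331]
tcp_rot: [0.834, 0.552, 0.0, -0.001]
contact_force: [1.0, -0.7, -5.2]
opening: 0.12
finger_force: 48.7
```

Emit:
drive_tool(moves=[[[0,0,0],[0,0,0.001],0.005],[[0,0,0],[0,0,0.001],0.005],[[0,0,0],[0,0,0.001],0.005]])

```text
time: 12.95
eef_pos: [0.5884, -0.044, 0.23]
tcp_rot: [0.834, 0.552, 0.0, -0.001]
contact_force: [0.3, 0.5, -4.9]
opening: 0.119
finger_force: 48.7
```

Emit:
drive_tool(moves=[[[0,0,0],[0,0,0.001],0.005],[[0,0,0],[0,0,0.0005],0.005],[[0,0,0],[0,0,0],0.005]])

```text
time: 13.32
eef_pos: [0.5883, -0.044, 0.2283]
tcp_rot: [0.834, 0.552, 0.0, -0.001]
contact_force: [-0.4, 0.3, -3.8]
opening: 0.122
finger_force: 48.7
```

Emit:
drive_tool(moves=[[[0,0,0],[0,0,0.0005],0.005],[[0,0,0],[0,0,0.0005],0.005],[[0,0,0],[0,0,0],0.005]])

```text
time: 13.7
eef_pos: [0.5886, -0.0441, 0.2279]
tcp_rot: [0.834, 0.552, 0.0, -0.001]
contact_force: [0.3, -0.9, -3.0]
opening: 0.121
finger_force: 48.8
```

Contact is starting, because the load is dropping.

Emit:
drive_tool(moves=[[[0,0,0],[0,0,0.0005],0.005],[[0,0,0],[0,0,0.0005],0.005],[[0,0,0],[0,0,0],0.005]])

```text
time: 14.08
eef_pos: [0.5889, -0.0442, 0.2278]
tcp_rot: [0.834, 0.552, 0.001, -0.0]
contact_force: [-1.6, -1.1, 2.0]
opening: 0.12
finger_force: 49.4
```

Emit:
drive_tool(moves=[[[0,0,0],[0,0,0.0005],0.005],[[0,0,0],[0,0,0.0005],0.005],[[0,0,0],[0,0,0],0.005]])

```text
time: 14.45
eef_pos: [0.5893, -0.0444, 0.2277]
tcp_rot: [0.834, 0.552, 0.001, 0.0]
contact_force: [-1.2, -0.9, 6.3]
opening: 0.118
finger_force: 49.8
```

Emit:
drive_tool(moves=[[[0,0,0],[0,0,-0.0006],0.005],[[0,0,0],[0,0,-0.0003],0.005],[[0,0,0],[0,0,0],0.005]], grip_force=25)

```text
time: 14.82
eef_pos: [0.5893, -0.0443, 0.2277]
tcp_rot: [0.834, 0.552, 0.001, 0.0]
contact_force: [-0.2, -1.4, 5.7]
opening: 0.122
finger_force: 49.7
```

Emit:
drive_tool(moves=[[[0,0,0],[0,0,0],0.014],[[0,0,0],[0,0,0],0.018],[[0,0,0],[0,0,0],0.024],[[0,0,0],[0,0,0],0.03],[[0,0,0],[0,0,0],0.036]])

```text
time: 15.45
eef_pos: [0.5883, -0.0439, 0.2262]
tcp_rot: [0.834, 0.552, -0.0, -0.001]
contact_force: [-0.6, -0.1, -0.3]
opening: 0.424
finger_force: 0.0
```

Emit:
drive_tool(moves=[[[0,0,0],[0,0,0],0.036],[[0,0,0],[0,0,-0.005],0.036],[[0,0,0],[0,0,-0.01],0.036],[[0,0,0],[0,0,-0.015],0.036],[[0,0,0],[0,0,-0.02],0.036]])

```text
time: 16.08
eef_pos: [0.5884, -0.0441, 0.2777]
tcp_rot: [0.834, 0.552, 0.0, -0.001]
contact_force: [0.2, 0.2, 0.0]
opening: 0.422
finger_force: 0.0
```

Emit:
drive_tool(moves=[[[0,0,0],[0,0,-0.03],0.036],[[0,0,0],[0,0,-0.03],0.036],[[0,0,0],[-0.04,0.02,0],0.036],[[0,0,0],[-0.04,0.02,0],0.036],[[0,0,0],[-0.04,0.02,0],0.036]])

```text
time: 16.7
eef_pos: [0.5972, -0.1794, 0.3381]
tcp_rot: [0.834, 0.552, 0.001, -0.0]
contact_force: [0.6, -0.4, 1.0]
opening: 0.42
finger_force: 0.0
```

Run:
```python
from h import *
p,R,s=cur();print(s['time'],p,s['contact_force'])
c=snap('scene','scene8');a=c['image'][130:380,240:460]
d=snap('top','top8');b=d['image'][150:320,300:460]
print(proj(d,[.589,-.0435,.066+.096]),proj(c,[.589,-.0435,.066+.096]))
a=cv2.resize(a,(440,500));b=cv2.resize(b,(360,382));b=np.vstack([b,np.zeros((118,360,3),np.uint8)])
cv2.imwrite('pics/crop8.png',np.hstack([a,b])[...,::-1])
```

```text
16.7 [ 0.59715585 -0.17935125  0.33813454] [ 0.59398567 -0.41958459  1.02153437]
(np.float64(397.34351091677223), np.float64(242.98390736232082)) (np.float64(360.4806603261702), np.float64(267.42160794440707))
```

View pics/crop8.png

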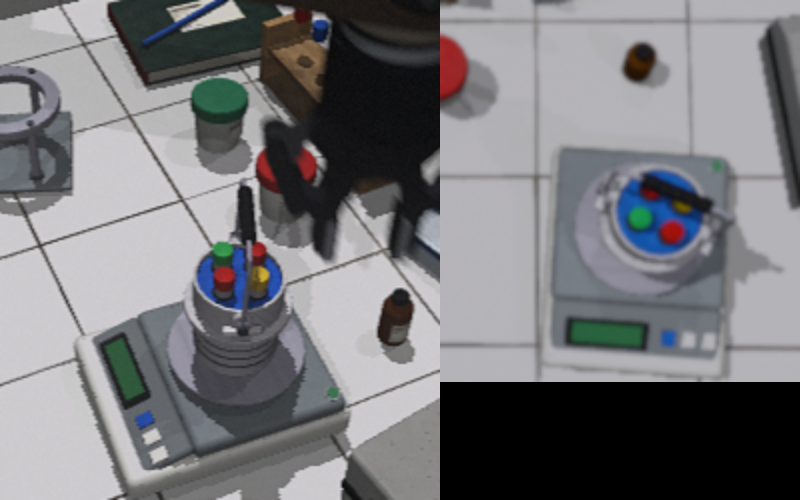

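The bucket stands upright in the middle of the pan. Its rim centre is at about (398,245) against an expected (397,243). The bail is upright, the cups and oil bottle are unmoved, and the gripper is clear.

Emit:
drive_tool(moves=[[[0,0,0],[0,0,-0.02],0.036],[[0,0,0],[0,0,0],0.036],[[0,0,0],[0,0,0],0.036]])

```text
time: 17.18
eef_pos: [0.5972, -0.1771, 0.3572]
tcp_rot: [0.833, 0.553, 0.001, -0.001]
contact_force: [-0.7, 0.4, -0.7]
opening: 0.419
finger_force: 0.0
```

```bash
python3 -c "
from plant import ctrl
print(ctrl.sign_off())"
```

```text
the job is handed in; nothing more can be done
None
```

The bail was swung upright in the stand, and the bucket was lifted out by it, set upright within about 4 mm of the pan's centre and released; the job was handed in at about 17 s, with the cups and oil bottle where they were.

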